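# Clip the spindle and hold the spray shield over its band

### The job

Get the white spindle with the orange band ready for spraying: press it down into the spring-clip holder until it sits fully home under the closed jaw, and let go of it. Then take the blue spray shield by its wooden grip, lift it over the paint bottles and finish while still holding it: level, still and square to the spindle, its window centred over the orange band about 10 mm above the wood, touching nothing but your fingers. Never let the shield touch the spindle, and leave everything else where it stands.

Things in the scene. Friction and masses are not known exactly. Their poses are not given: they have to be found in the camera images.
- spindle: Loose white spindle, a 20 mm round bar 260 mm long, 60 g: an orange band 30 mm wide round its middle, a 25 mm bead near each end (108 to 121 mm from the middle). Origin: on its axis at the middle of the band; x runs along it, roll arbitrary. It starts level in one of the rack's two slots, axis 40 mm above the table. Grip it across its middle from above.
- holder: Spring-clip holder, fixed: plywood board 230 x 100 x 12 mm, origin at its underside's centre on the table, z up. Two aluminium saddles 10 mm thick at x = -85 and +85 mm, floor 48 mm above the table; on their +y side fixed prongs, face at y = +10.5 mm, flared lips up to 86 mm high; on the -y side the jaw. Between them (|x| below 65 mm) fingers have room down to 33 mm above the table.
- jaw (a joint): Sprung jaw: two steel hooks with red noses at x = -72 and +72 mm on one hinge pin along the holder's x, 28 mm above the table. Rad: 0 closed (rest), growing as the noses swing out to -y, stop 0.6. Closed, 16 mm is left between noses and prongs; flared lips lead in. Pressing the spindle straight down with about 5 to 12 N opens it some 0.08 to 0.13 rad, then it springs shut over the spindle.
- jaw_nose (a point): Point midway between the two red jaw noses, in the middle of their 6 mm round bars; 68 mm above the table and at y = -8.5 mm in the holder's frame when the jaw is closed. The lips above reach 86 mm.
- shield: Loose blue spray shield, 70 g, flat on the table: a sheet 4 mm thick, 76 mm along x, y from -34 to +75 mm, with a window 36 mm (x) by 26 mm (y). Origin: window centre on the sheet's underside, z up. Wooden grip on top: 50 mm along x, 18 mm wide in y, centred at y = +53 mm, top 38 mm above the underside; grip it from above. Its x goes along the spindle, grip on either side.
- rack: Fixed wooden drying rack: two notched bars 14 mm thick at x = -62 and +62 mm, 150 mm long in y, 39 mm high, with slots 22 mm wide and 9 mm deep at y = -40 and +40 mm. Spindles lie in the slots along the rack's x. Origin: centre of its underside, on the table.
- spindle_green: Bystander: a finished green spindle with a yellow band, of the same shape and size as the white one, in the rack's other slot. Origin at its middle on its axis, x along it. Leave it there.
- bottle1: Bystander: standing red paint bottle with a black cap, 36 mm diameter, 110 mm high, loose, one of three in a row between shield and holder. Origin: centre of its underside.
- bottle2: Bystander: standing yellow paint bottle with a white cap, 36 mm diameter, 110 mm high, loose. Origin: centre of its underside.
- bottle3: Bystander: standing green paint bottle with a black cap, 36 mm diameter, 110 mm high, loose. Origin: centre of its underside.
- cup: Bystander: white mixing cup, 60 mm diameter, 55 mm high, loose, beyond the holder. Origin: centre of its underside.
- tube: Bystander: metal paint tube lying flat, about 110 x 30 x 17 mm, loose, between robot and holder. Origin: near its middle, on its underside.
- seat (a point): Where the middle of the seated spindle goes: the spindle lies along the holder's x (either end first), axis 58 mm and top 68 mm above the table, held between saddle floor, prongs and jaw. It can shift 18 mm either way along x before a bead meets a saddle. Axes as the holder's; 58 mm above the holder's origin.
There are look-alikes about, which are no part of the job. Of the things shaped like the shield, the blue one is meant.

How it is judged:
By the outcome, as a careful person would: the job done as asked, in the order asked, and still so for the second after the job is handed in, while the arm keeps its last pose, push and grip.
It also fails if it takes over 64 s, if anything falls off the work surface, if the arm or the gripper's body presses on something with over 40 N, if the wrist force passes 120 N, or if a joint passes its speed limit or range.

### The arm

A 7-joint arm with a two-finger parallel gripper is mounted at the origin on the work surface. World frame = base frame: x ahead of the robot, y to its left, z up, the work surface at z = 0. Lengths are in mm, angles in rad, forces in N, time in s.
With the tool pointing down it reaches from about 400 to 875 mm from the base axis. Payload 4.4 kg.
Tool frame: the origin (TCP) lies midway between the tips of the shut fingers; the grasp point (between the pads) lies ctrl.grip_depth behind it (ctrl.grip_depth is the distance from the TCP to the grasp point, in mm); z points along the fingers, y is the line along which they close (so a half turn about z gives the same grasp; the last joint's range is limited). The gripper opens to 85 mm and grips with 20 to 120 N. Pads are 22 mm wide; open, the fingers measure 114 mm over their backs; the gripper's body (76 mm by 85 mm) begins 54 mm behind the grasp point. The pads swing forward as they close: fully open they stand 13 mm farther back than shut.
Start: joints at [-0.066, 0.628, 0.038, 1.517, -0.027, 0.996, -0.02], TCP at [650.014, 0.027, 231.313] pointing down, gripper open.
Joint ranges: [-3.06, 3.06], [-0.37, 2.12], [-1.25, 1.32], [0.18, 2.47], [-1.1, 4.24], [0.23, 1.98], [-2.94, 2.94]. Speed limits (rad/s): [2.57, 2.57, 3.14, 3.14, 3.14, 3.14, 3.14].

### API

Orientations are given as [roll, pitch, yaw] about the fixed x, y, z axes, in that order (R = Rz(yaw) Ry(pitch) Rx(roll)).
In Python, from cell import ctrl gives the robot as it stands.
- The arm moves only by the tool carry_out, never from a script. Its argument "deltas" is one flat list of numbers, 7 for each row, row after row: the turn, a rotation vector about the tool's x, y, z in degrees, then the shift along the tool's x, y, z in m, then the closure, from -1 (fully open) to 1 (shut). In form: [wx, wy, wz, dx, dy, dz, claw, wx, wy, wz, dx, dy, dz, claw, ...]. A call has 1 to 12 rows; each row shifts and turns the commanded pose from where the row before left it, along the tool's axes as they then stand; what a row does not reach is not made up. A row lasts 1/8 s, in which the tool goes at most 62.5 mm and 10.7 degrees, less where a joint would pass 70% of its speed; a pose out of reach is approached as far as the arm can. A call with a gripper value outside its range is refused whole. The fingers move at their own pace and stop on an object; the grip force is fixed at half the most. Time passes only in rows, so rows that do not move let the fingers close. It gives the time, the measured TCP pose, the force, the opening and the grip force at its end, in the units of the state.
- ctrl.read_state(): the state, without advancing time (a new reading comes with each control period).
- ctrl.get_image(name): name is "scene" or "side" or "wrist"; returns the picture (480x640x3 uint8, red, green, blue); there is no depth.
- ctrl.calibration(name): a dict with "mtx" (3x3 intrinsics, pixels), "distortion" ([k1, k2, p1, p2, k3] as OpenCV has them; the pictures are not rectified), "R" (3x3) and "t" (3): a world point X has camera coordinates R X + t. Camera axes: x right, y down, z forward; pixel columns grow to the right and rows downward; lengths in mm; the calibration is good to about 2 mm. A picture is of the moment at which its call begins: read the wrist's pose just before it. calibration takes no time and is no camera call; for the wrist camera it gives the pose at the moment of the call.
- ctrl.finish_job(): hands the job in; it is judged then, once.
The state is a dict: "clock": time; "qpos": joint angles; "qd": joint speeds; "tau": joint torques, N m; "eef_pos": TCP position; "tool_rot": TCP orientation; "force": force on the tool from outside, world axes, zero at the start; "torque": the same for the moment, N m; "width": finger opening in mm; "gripper_force": force on a finger pad.
Only numpy, scipy, OpenCV 4.12 (cv2) and the standard library are available. Lean on these libraries where they do the work, as an engineer would, in place of code of your own. Each camera call takes 0.05 s, during which the arm holds its last target. There are 200 camera calls.

## Working session

There is one attempt and no reset: what is moved stays moved. The work goes in short steps, Python scripts to look and compute and a tool call to move; the robot and the scene stay as the last step left them, time stands still between calls to the robot, and variables do not carry over. Pictures are saved under pics/ and viewed, at most 10 in all, crops included, and the job is handed in when it is done.

Besides the shell and the picture viewer there is one more tool, called as name(argument=value, ...), one argument or row to a line, values as JSON. carry_out: Moves the arm, as the interface text tells. Its arguments: {"type":"object","properties":{"deltas":{"type":"array"}},"required":["deltas"]}

```bash
mkdir -p pics; ls; python3 - <<'E'
from cell import ctrl
import cv2
print(ctrl.grip_depth, ctrl.read_state())
for n in("scene","side"):
    im=ctrl.get_image(n); cv2.imwrite(f"pics/{n}0.png",im[:,:,::-1]); c=ctrl.calibration(n)
    print(n,c)
E
```

```text
pics
18.700000000000003 {'clock': 0.0, 'qpos': array([-0.06579601,  0.62932363,  0.03843938,  1.51838309, -0.02698977,
        0.99631136, -0.02001755]), 'qd': array([-1.35279762e-03, -8.16710158e-04,  7.74212503e-04,  7.34724166e-04,
        1.32298022e-03, -1.84372284e-03, -8.14487127e-05]), 'tau': array([-1.11932164e-03, -5.63405585e+01,  1.22606792e+00, -1.93450052e+01,
        1.09587883e-02,  1.05136272e-02, -8.84369996e-06]), 'eef_pos': array([6.49364053e+02, 2.44968594e-02, 2.30398811e+02]), 'tool_rot': array([-3.13968544e+00,  3.15495666e-05,  1.57078213e+00]), 'force': array([ 0.25593417, -0.40950135, -0.04595835]), 'torque': array([-0.01459674, -0.01401971,  0.00710479]), 'gripper_force': 0.0, 'width': 85.61448633676038}
scene {'mtx': array([[548.94789495,   0.        , 313.55483286],
       [  0.        , 548.94789495, 242.81074288],
       [  0.        ,   0.        ,   1.        ]]), 'distortion': array([0.00541841, 0.        , 0.        , 0.        , 0.        ]), 'R': array([[-0.20359958,  0.97905334, -0.00132748],
       [ 0.82111764,  0.17001722, -0.54484857],
       [-0.53321012, -0.11202096, -0.83853341]]), 't': array([ 125.15796073, -326.04630607, 1629.94405612])}
side {'mtx': array([[467.77215313,   0.        , 320.9838285 ],
       [  0.        , 467.77215313, 239.8706011 ],
       [  0.        ,   0.        ,   1.        ]]), 'distortion': array([-0.04643932,  0.        ,  0.        ,  0.        ,  0.        ]), 'R': array([[ 0.70398587, -0.71020897,  0.00266657],
       [-0.48894238, -0.48737443, -0.72346494],
       [ 0.51511091,  0.50800529, -0.69035598]]), 't': array([-366.22946725,  272.86457695,  921.03764566])}
```

View pics/scene0.png

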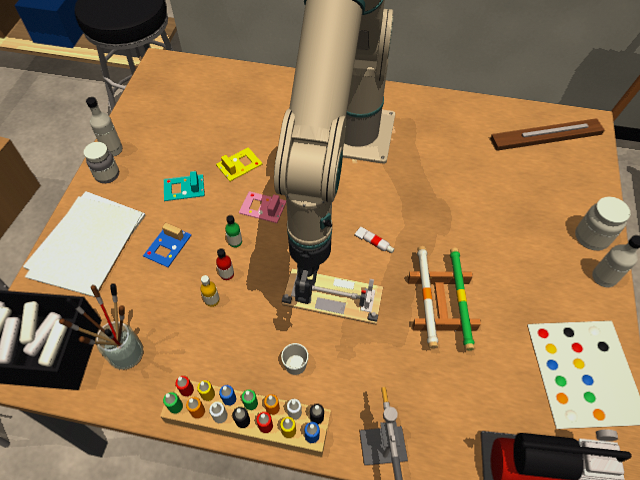

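View pics/side0.png

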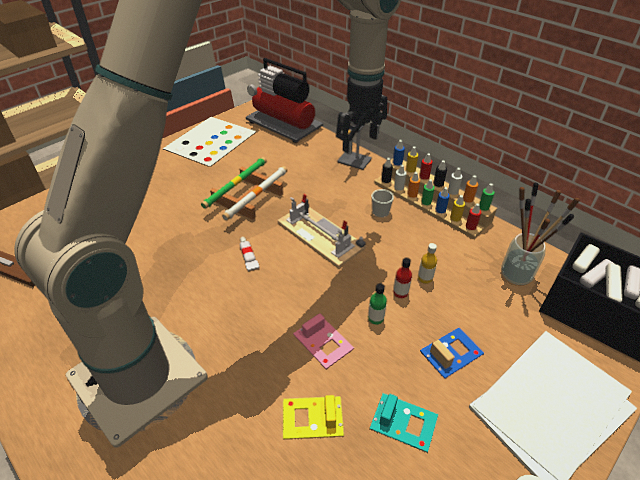

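The scene view shows the white spindle at about (428,295), the holder at (333,296), the blue shield at (167,245), and the bottles at (233,232), (224,265) and (209,291). The side view agrees. The wrist is above the holder.

```bash
cat > h.py <<'E'
import numpy as np, cv2
from cell import ctrl
from scipy.spatial.transform import Rotation as Ro
def bp(c,px,z):
    px=np.array(px,float).reshape(-1,1,2); z=np.broadcast_to(z,len(px))
    n=cv2.undistortPoints(px,c["mtx"],c["distortion"])[:,0]
    d=np.c_[n,np.ones(len(n))]@c["R"]; o=-c["R"].T@c["t"]
    return o+d*((z-o[2])/d[:,2])[:,None]
def proj(c,X):
    return cv2.projectPoints(np.array(X,float).reshape(-1,1,3),cv2.Rodrigues(c["R"])[0],c["t"],c["mtx"],c["distortion"])[0][:,0]
def snap(n,f):
    c=ctrl.calibration(n); im=ctrl.get_image(n)[:,:,::-1]; cv2.imwrite(f"pics/{f}.png",im); np.savez(f"pics/{f}.npz",**c); return c,im
def load(f): return dict(np.load(f"pics/{f}.npz"))
E
python3 - <<'E'
from h import *
np.set_printoptions(precision=1,suppress=True)
c=ctrl.calibration("scene"); s=ctrl.calibration("side")
print("spindle ends,mid",bp(c,[(423,252),(433,343),(428,295)],40))
print("side mid",bp(s,[(258,191)],40))
print("holder corners",bp(c,[(295,271),(383,287),(376,321),(285,305)],12))
print("shield",bp(c,[(169,246),(173,231)],[2,38]),bp(s,[(459,351),(442,353)],[2,38]))
print("bottles",bp(c,[(234,244),(225,276),(210,303)],0)); print("cup",bp(c,[(294,357)],55))
w,_=snap("wrist","w0"); print(w["R"],-w["R"].T@w["t"],w["mtx"])
E
```

```text
spindle ends,mid [[403.2 232.   40. ]
 [638.4 277.1  40. ]
 [520.2 255.1  40. ]]
side mid [[525.5 250.5  40. ]]
holder corners [[504.5 -69.8  12. ]
 [504.8 149.5  12. ]
 [597.7 145.7  12. ]
 [600.5 -72.4  12. ]]
shield [[ 492.2 -404.9    2. ]
 [ 467.5 -394.7   38. ]] [[ 502.7 -420.9    2. ]
 [ 449.7 -406.8   38. ]]
bottles [[ 451.3 -243.7    0. ]
 [ 547.  -239.     0. ]
 [ 626.2 -252.7    0. ]]
cup [[739.  -17.4  55. ]]
[[ 1.  -0.  -0. ]
 [ 0.  -1.   0.3]
 [-0.  -0.3 -1. ]] [648.8  69.  374.5] [[428.7   0.  316.2]
 [  0.  428.7 240.5]
 [  0.    0.    1. ]]
```

View pics/w0.png

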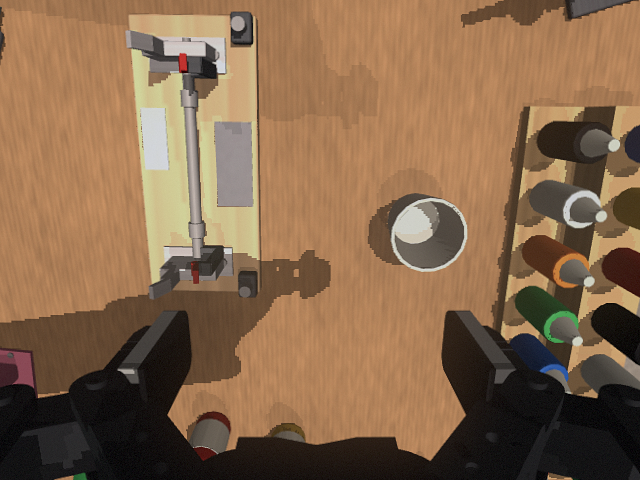

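The wrist view shows the holder lying along world y, with the board corners at about (130,18), (255,14), (260,290) and (153,293). The red noses are at (183,62) and (195,270), and the cup is at (428,233). Next I'll move over the spindle and turn.

carry_out(
  deltas=[0,0,0,0.05,-0.025,0.006,-1,0,0,0,0.05,-0.025,0.006,-1,0,0,0,0.05,-0.025,0.006,-1,0,0,0,0.05,-0.025,0.006,-1,0,0,0,0.05,-0.025,0.006,-1,0,0,10,0,0,0,-1,0,0,10,0,0,0,-1,0,0,10,0,0,0,-1,0,0,10,0,0,0,-1,0,0,10,0,0,0,-1,0,0,10,0,0,0,-1,0,0,10,0,0,0,-1],
)

```text
clock: 1.65
eef_pos: [524.8, 250.0, 201.1]
tool_rot: [-3.142, 0.001, 0.343]
force: [-0.2, 0.2, -0.1]
width: 85.3
gripper_force: 0.0
```

```bash
python3 - <<'E'
from h import *
snap("wrist","w1")
np.set_printoptions(precision=1,suppress=True)
w=load("w0")
print("board",bp(w,[(130,18),(255,14),(260,290),(153,293)],12)); print("noses",bp(w,[(183,62),(195,270)],68)); print("rod28",bp(w,[(187,90),(197,245)],28))
im=cv2.imread("pics/w0.png")[5:305,110:270]; im=cv2.resize(im,None,fx=3.2,fy=2.0*1.0,interpolation=cv2.INTER_CUBIC)
im=cv2.imread("pics/w1.png")
h=cv2.imread("pics/w0.png")[5:305,115:275]
out=np.hstack([cv2.resize(h,(320,600),interpolation=cv2.INTER_CUBIC),cv2.resize(im,(480,360)).__class__(0) if False else cv2.copyMakeBorder(cv2.resize(im,(480,360)),0,240,0,0,cv2.BORDER_CONSTANT)])
cv2.imwrite("pics/c1.png",out)
E
```

```text
board [[503.7 144.1  12. ]
 [601.1 146.   12. ]
 [597.  -82.5  12. ]
 [498.4 -85.7  12. ]]
noses [[559.1 105.   68. ]
 [556.  -42.8  68. ]]
rod28 [[548.9  89.5  28. ]
 [547.4 -34.9  28. ]]
```

View pics/c1.png

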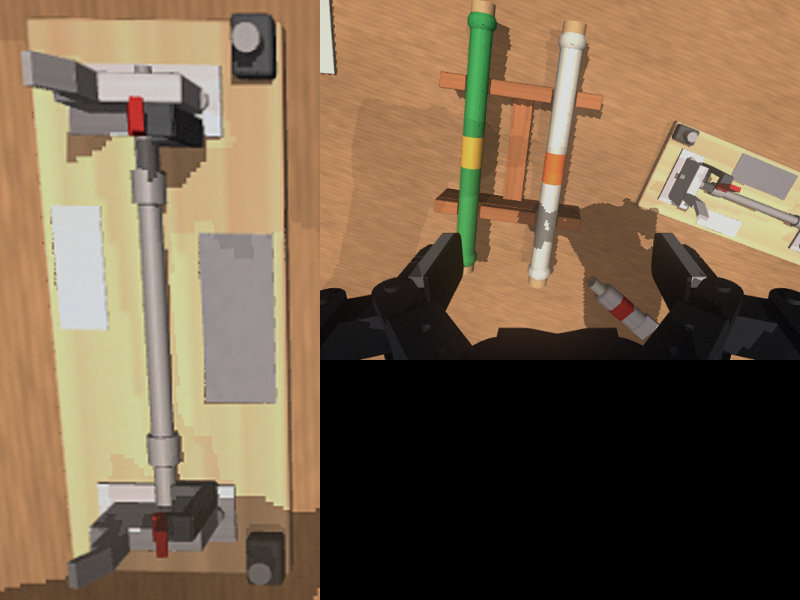

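In the crop, the lips flare to the left and the red noses sit at crop (136,116) and (160,535). In the wrist part, the white spindle is on the right, with its orange band at crop (554,169) and beads at (572,40) and (539,270). The green spindle is to its left.

```bash
python3 - <<'E'
from h import *
np.set_printoptions(precision=2,suppress=True)
w=load("w0"); print("flare86",bp(w,[(128,40),(152,293)],86)); print("saddle",bp(w,[(213,50),(152,50)],[48,48]))
w=load("w1"); im=cv2.imread("pics/w1.png"); hsv=cv2.cvtColor(im,cv2.COLOR_BGR2HSV)
m=cv2.inRange(hsv,(5,150,120),(16,255,255)); m[:, :280]=0; m[:,340:]=0; m[:190]=0; m[260:]=0
n,l,st,ce=cv2.connectedComponentsWithStats(m); k=1+np.argmax(st[1:,4]); print(st[k],ce[k],"band",bp(w,[ce[k]],44))
e=bp(w,[(336,53),(292,360)],40); print("beads",e, e.mean(0), np.degrees(np.arctan2(*(e[0]-e[1])[1::-1])))
print("tube/others", bp(w,[(400,390)],10))
s=ctrl.read_state(); print(s["eef_pos"],s["tool_rot"],s["width"])
E
```

```text
flare86 [[530.72 116.15  86.  ]
 [528.39 -54.15  86.  ]]
saddle [[575.2  115.18  48.  ]
 [531.69 115.56  48.  ]]
[ 296  202   33   45 1116] [311.39 225.17] band [[517.97 250.29  44.  ]]
beads [[633.1  273.86  40.  ]
 [405.94 227.31  40.  ]] [519.52 250.58  40.  ] 11.579724689216746
tube/others [[391.33 120.37  10.  ]]
[524.73 250.17 201.  ] [3.14 0.   0.34] 85.30853433259576
```

carry_out(
  deltas=[0,0,8.25,0,0,0,0.1,0,0,0,-0.0058,-0.0014,0,0.1,0,0,0,0,0,0.045,0.1,0,0,0,0,0,0.045,0.1,0,0,0,0,0,0.035,0.1,0,0,0,0,0,0,0.1],
)

```text
clock: 2.45
eef_pos: [516.6, 249.5, 74.1]
tool_rot: [3.141, 0.006, 0.208]
force: [0.5, -0.3, 0.3]
width: 38.7
gripper_force: 0.0
```

```bash
python3 - <<'E'
from h import *
snap("wrist","w2"); s=ctrl.read_state(); print(s["eef_pos"],s["tool_rot"],s["width"])
E
```

```text
[518.27542402 249.90148832  75.90192484] [3.14133570e+00 2.15246870e-03 2.07305814e-01] 38.50941738752276
```

View pics/w2.png

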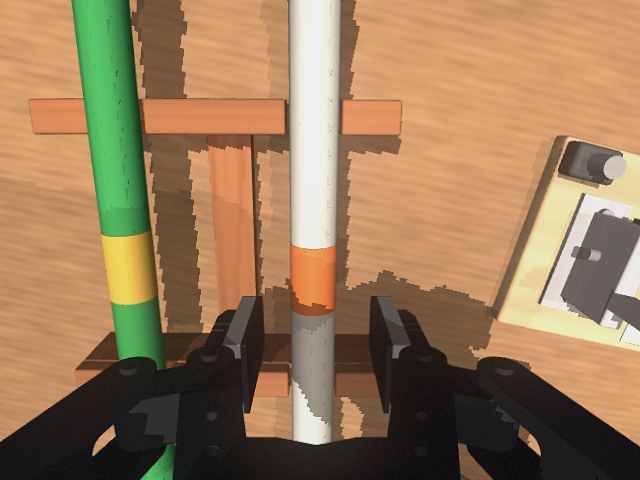

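The fingers straddle the white spindle, which runs vertically at column 314. The band centre is at (314,280).

```bash
python3 - <<'E'
from h import *
w=load("w2"); print(bp(w,[(313.5,280),(314,20),(313,425)],[46,40,40]))
E
```

```text
[[518.40280219 249.7628853   46.        ]
 [619.0725894  270.68208018  40.        ]
 [440.04583041 233.66498945  40.        ]]
```

carry_out(
  deltas=[0,0,0,0,0,0.03,0.1,0,0,0,0,0,0.021,0.1,0,0,0,0,0,0,0.1],
)

```text
clock: 2.88
eef_pos: [519.1, 250.4, 26.0]
tool_rot: [-3.141, 0.0, 0.206]
force: [-0.6, 0.6, 0.3]
width: 38.8
gripper_force: 0.0
```

Close and lift.

carry_out(
  deltas=[0,0,0,0,0,0,1,0,0,0,0,0,0,1,0,0,0,0,0,0,1,0,0,0,0,0,0,1,0,0,0,0,0,-0.02,1,0,0,0,0,0,-0.04,1,0,0,0,0,0,-0.06,1,0,0,0,0,0,0,1],
)

```text
clock: 3.88
eef_pos: [522.6, 251.4, 150.6]
tool_rot: [-3.139, -0.01, 0.205]
force: [-0.4, 0.2, -0.8]
width: 18.1
gripper_force: 58.6
```

```bash
python3 - <<'E'
from h import *
snap("wrist","w3"); s=ctrl.read_state(); print(s["eef_pos"],s["tool_rot"],s["width"],s["gripper_force"])
E
```

```text
[520.59235085 250.99974734 148.10608507] [-3.13983534 -0.00543478  0.2055066 ] 17.86991478275492 58.60724687576294
```

View pics/w3.png

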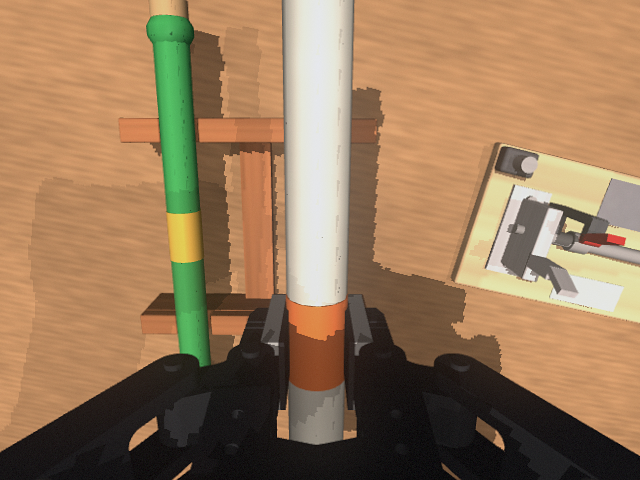

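The spindle is held squarely, with its band at about (317,347). Next I'll carry it over the seat and turn.

carry_out(
  deltas=[0,0,0,-0.0041,0.0553,0,1,0,0,0,-0.0041,0.0553,0,1,0,0,0,-0.0041,0.0553,0,1,0,0,0,-0.0041,0.0553,0,1,0,0,-9.6,0,0,0,1,0,0,-9.6,0,0,0,1,0,0,-9.6,0,0,0,1,0,0,-9.6,0,0,0,1,0,0,-9.6,0,0,0,1,0,0,-9.6,0,0,0,1,0,0,-9.6,0,0,0,1,0,0,-9.8,0,0,0,1],
)

```text
clock: 5.42
eef_pos: [546.9, 30.4, 144.1]
tool_rot: [-3.139, -0.0, 1.555]
force: [-1.6, -0.9, 0.1]
width: 17.9
gripper_force: 58.7
```

carry_out(
  deltas=[0,0,0,0,0,0,1,0,0,0,0,0,0,1,0,0,0,0,0,0,1],
)

```text
clock: 5.8
eef_pos: [547.8, 30.4, 145.1]
tool_rot: [-3.141, 0.0, 1.548]
force: [0.2, 0.0, -0.9]
width: 17.7
gripper_force: 58.7
```

```bash
python3 - <<'E'
from h import *
w=load("w3"); p=bp(w,[(317,347)],168)[0]; R=Ro.from_euler("xyz",[-3.14,-.005,.2055]).as_matrix(); print("band rel tool",R.T@(p-[520.6,251,148.1]))
c,im=snap("wrist","w4"); s=ctrl.read_state(); print(s["eef_pos"],s["tool_rot"],s["width"],s["gripper_force"])
E
```

```text
band rel tool [ -2.04004906   1.55972389 -19.91295844]
[547.88384332  30.43562225 145.13807408] [-3.14124825e+00  1.28495724e-04  1.54799859e+00] 17.769557656161833 58.70533525943756
```

View pics/w4.png

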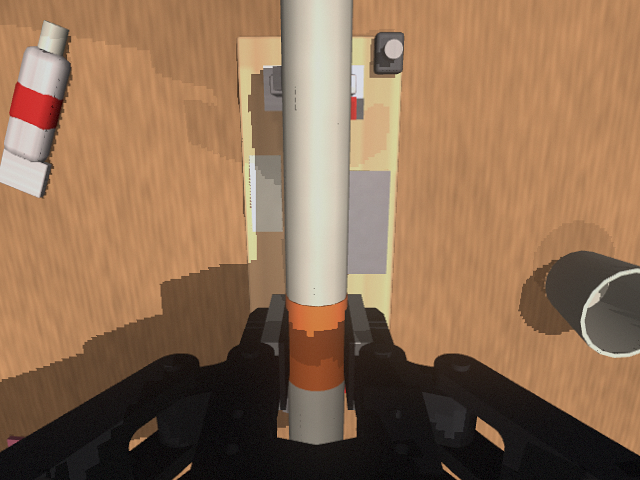

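The spindle hangs over the holder, lined up with the board. The board's edges run from (238,40) to (250,270) on the left and from (403,37) to (391,290) on the right.

```bash
python3 - <<'E'
from h import *
np.set_printoptions(precision=2,suppress=True)
w=load("w4")
im=cv2.imread("pics/w4.png")
hsv=cv2.cvtColor(im,cv2.COLOR_BGR2HSV)
b=im.astype(float)
# edges of board by gradient of (G) on rows
L=[];Rr=[]
g=b[:,:,1]/ (b[:,:,2]+1)
for r in range(60,240,10):
    print(r, 225+np.argmax(np.diff(cv2.blur(g,(3,5))[r,225:262])), 375+np.argmin(np.diff(cv2.blur(g,(3,5))[r,380:415]))+5,end="; ")
print(bp(w,[(238,40),(250,270),(403,37),(391,290)],12))
print("spindle", bp(w,[(316.5,10),(317,290)],[160,160]), "red right end",bp(w,[(352,98)],68))
E
```

```text
60 238 403; 70 238 401; 80 240 400; 90 239 399; 100 240 399; 110 240 399; 120 241 398; 130 241 398; 140 242 397; 150 242 397; 160 243 396; 170 243 396; 180 243 395; 190 244 395; 200 244 394; 210 245 394; 220 245 393; 230 246 393; [[502.9  145.05  12.  ]
 [500.72  -0.6   12.  ]
 [601.33 144.44  12.  ]
 [597.93 -17.66  12.  ]]
spindle [[549.34 127.69 160.  ]
 [547.6   45.41 160.  ]] red right end [[566.35 108.02  68.  ]]
```

carry_out(
  deltas=[0,0,0,0.002,0.0022,0,1,0,0,0,0,0,0.04,1,0,0,0,0,0,0.025,1,0,0,0,0,0,0.006,1,0,0,0,0,0,0.006,1,0,0,0,0,0,0.004,1,0,0,0,0,0,0,1],
)

```text
clock: 6.72
eef_pos: [549.4, 32.4, 64.5]
tool_rot: [-3.14, -0.0, 1.549]
force: [-3.3, 0.1, -0.8]
width: 17.8
gripper_force: 58.7
```

carry_out(
  deltas=[0,0,0,0,0,0.004,1,0,0,0,0,0,0.004,1,0,0,0,0,0,0.003,1,0,0,0,0,0,0,1],
)

```text
clock: 7.22
eef_pos: [549.7, 32.3, 53.1]
tool_rot: [-3.141, 0.0, 1.549]
force: [-4.0, 0.5, 1.2]
width: 18.1
gripper_force: 59.0
```

carry_out(
  deltas=[0,0,0,0,0,0.003,1,0,0,0,0,0,0.003,1,0,0,0,0,0,0,1],
)

```text
clock: 7.6
eef_pos: [550.1, 32.0, 46.7]
tool_rot: [-3.141, 0.0, 1.549]
force: [-1.3, -0.4, -3.6]
width: 18.2
gripper_force: 58.6
```

carry_out(
  deltas=[0,0,0,0,0,0.002,1,0,0,0,0,0,0,1],
)

```text
clock: 7.85
eef_pos: [550.7, 32.1, 45.3]
tool_rot: [3.141, 0.0, 1.549]
force: [-2.4, -0.5, 0.0]
width: 17.8
gripper_force: 59.0
```

carry_out(
  deltas=[0,0,0,0,0,0.002,1,0,0,0,0,0,0,1],
)

```text
clock: 8.1
eef_pos: [550.8, 32.1, 45.1]
tool_rot: [3.14, 0.0, 1.549]
force: [-6.2, -0.7, 15.5]
width: 17.8
gripper_force: 60.7
```

```bash
python3 - <<'E'
from h import *
w,a=snap("wrist","w5");_,b=snap("scene","s5"); s=ctrl.read_state(); print(s["eef_pos"],s["tool_rot"],s["force"])
c=ctrl.calibration("side");b=ctrl.get_image("side")[:,:,::-1]
cv2.imwrite("pics/c5.png",np.hstack([cv2.resize(a,(400,300)),cv2.resize(b[185:275,265:385],(400,300),interpolation=cv2.INTER_CUBIC)]))
E
```

```text
[550.77463554  32.10414629  45.09780314] [3.14014401e+00 7.87895710e-05 1.54894484e+00] [-5.65932517 -1.46110458 15.14522355]
```

View pics/c5.png

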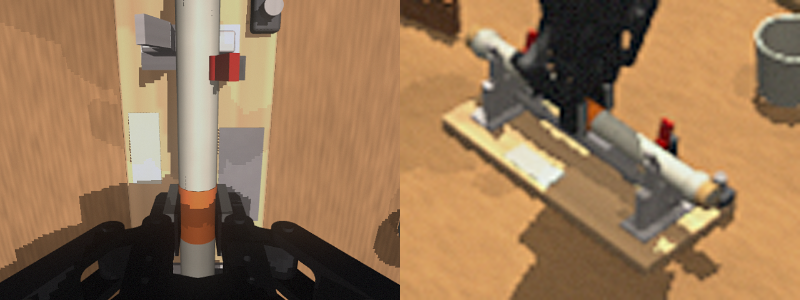

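The wrist view shows the red nose overlapping the spindle's right edge (crop 212–240, row 67). The side view shows the spindle lying in both saddles with the noses upright. I'll press a little more, release and look again.

carry_out(
  deltas=[0,0,0,0,-0.001,0.0015,1,0,0,0,0,0,0,1],
)

```text
clock: 8.5
eef_pos: [550.8, 32.1, 45.0]
tool_rot: [3.138, -0.0, 1.549]
force: [-7.0, -0.9, 25.3]
width: 17.7
gripper_force: 61.8
```

carry_out(
  deltas=[0,0,0,0,0,-0.0035,1,0,0,0,0,0,0,0.1,0,0,0,0,0,0,0.1,0,0,0,0,0,0,0.1,0,0,0,0,0,0,0.1,0,0,0,0,0,-0.03,0.1,0,0,0,0,0,-0.06,0.1,0,0,0,0,0,-0.06,0.1,0,0,0,0,0,0,-0.2,0,0,0,0,0,0,-0.2],
)

```text
clock: 9.75
eef_pos: [548.8, 32.3, 195.1]
tool_rot: [-3.141, 0.0, 1.549]
force: [0.3, -0.6, -0.9]
width: 51.4
gripper_force: 0.0
```

```bash
python3 - <<'E'
from h import *
w,a=snap("wrist","w6"); s=ctrl.read_state(); print(s["eef_pos"],s["tool_rot"],s["force"])
E
```

```text
[548.29315666  32.20813595 194.28128577] [-3.13938255e+00  2.23141762e-04  1.54898811e+00] [-0.70495654 -0.32441499  0.543334  ]
```

View pics/w6.png

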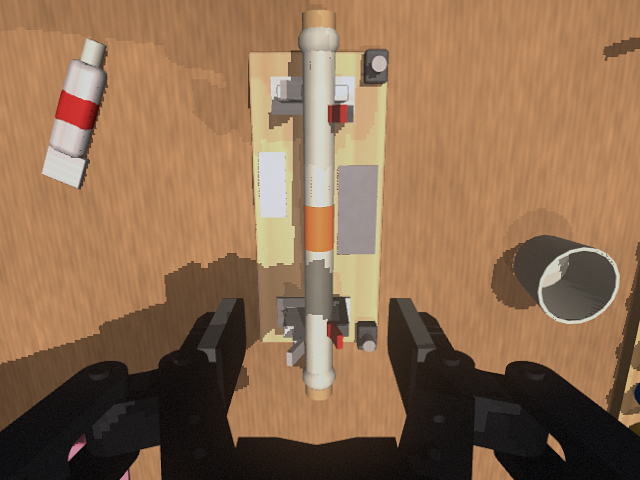

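The spindle is seated. Its band is at (319,229), and the red noses at (338,114) and (337,335) overlap its right edge. Next I'll move to the shield and locate it numerically.

carry_out(
  deltas=[0,0,0,-0.06,-0.011,0,-0.2,0,0,0,-0.06,-0.011,0,-0.2,0,0,0,-0.06,-0.011,0,-0.2,0,0,0,-0.06,-0.011,0,-0.2,0,0,0,-0.06,-0.011,0,-0.2,0,0,0,-0.06,-0.011,0,-0.2,0,0,0,-0.06,-0.011,0,-0.2,0,0,0,0,0,0,-0.2,0,0,0,0,0,0,-0.2],
)

```text
clock: 10.92
eef_pos: [462.3, -384.8, 193.3]
tool_rot: [-3.139, -0.003, 1.549]
force: [-0.3, 0.7, -0.6]
width: 51.3
gripper_force: 0.0
```

```bash
cat > sh.py <<'E'
from h import *
np.set_printoptions(precision=2,suppress=True)
def blob(f,lo,hi,box=None,n=1):
    im=cv2.imread(f"pics/{f}.png"); m=cv2.inRange(cv2.cvtColor(im,cv2.COLOR_BGR2HSV),lo,hi)
    if box: q=np.zeros_like(m); q[box[1]:box[3],box[0]:box[2]]=m[box[1]:box[3],box[0]:box[2]]; m=q
    k,l,st,ce=cv2.connectedComponentsWithStats(m); o=1+np.argsort(-st[1:,4])[:n]; return m,[(st[i],ce[i],(l==i).astype(np.uint8)*255) for i in o]
E
python3 - <<'E'
from sh import *
w=load("w6"); _,b=blob("w6",(5,150,120),(16,255,255),(290,190,350,270)); print("band",b[0][0],bp(w,[b[0][1]],64))
_,b=blob("w6",(0,190,100),(4,255,255),(310,90,360,360),4)
for x in b: print("red",x[0],bp(w,[x[1],(x[0][0],x[1][1]),(x[0][0]+x[0][2],x[1][1])],68))
print("spindle ends(bead mids)",bp(w,[(319,40),(318,377)],58))
w,_=snap("wrist","w7"); s=ctrl.read_state(); print(s["eef_pos"],s["tool_rot"])
_,b=blob("w7",(100,120,50),(125,255,255),None,2)
for x in b:
    print(x[0],x[1]); c,h=cv2.findContours(x[2],cv2.RETR_CCOMP,cv2.CHAIN_APPROX_NONE)
    for cc,hh in zip(c,h[0]):
        if len(cc)>40: print("contour",len(cc),"outer" if hh[3]<0 else "hole",cv2.approxPolyDP(cc,4,True)[:,0].tolist())
E
```

```text
band [ 304  206   30   46 1261] [[549.29  30.25  64.  ]]
red [341 105   5   1   5] [[565.82 107.97  68.  ]
 [564.61 108.    68.  ]
 [567.64 107.93  68.  ]]
red [327 334   1   1   1] [[553.84 -45.57  68.  ]
 [553.84 -45.57  68.  ]
 [554.54 -45.59  68.  ]]
spindle ends(bead mids) [[552.14 146.34  58.  ]
 [546.69 -86.99  58.  ]]
[ 463.13 -383.93  193.76] [-3.14 -0.    1.55]
[ 280  181  151  116 7804] [361.08 237.11]
contour 592 outer [[297, 181], [280, 263], [291, 260], [293, 252], [287, 254], [283, 248], [294, 248], [299, 213], [311, 201], [328, 204], [333, 219], [321, 272], [311, 277], [405, 296], [430, 211]]
contour 143 hole [[368, 222], [399, 229], [387, 270], [356, 262]]
contour 46 hole [[355, 209], [366, 215], [361, 225], [349, 220]]
[279 267  31  10  47] [292.66 272.04]
contour 71 outer [[279, 269], [309, 276], [297, 274], [294, 267], [293, 273]]
```

```bash
python3 - <<'E'
from sh import *
w=load("w7")
c=bp(w,[(297,181),(430,211),(405,296),(278,268)],4)[:,:2]
print(c,np.linalg.norm(np.roll(c,-1,0)-c,axis=1))
l=np.array([[-38,75],[-38,-34],[38,-34],[38,75]],float)
# image TL.. : decide handedness by fit
for L in (l,l*[-1,1]):
    A=L-L.mean(0);B=c-c.mean(0);H=A.T@B;U,S,V=np.linalg.svd(H);R=V.T@np.diag([1,np.linalg.det(V.T@U.T)])@U.T
    e=(R@A.T).T-B; o=c.mean(0)-R@L.mean(0); print("res",np.abs(e).max(),"origin",o,"xang",np.degrees(np.arctan2(R[1,0],R[0,0])),"grip",o+R@[0,53])
print("window",bp(w,[(368,222),(399,229),(387,270),(356,262)],3)[:,:2].mean(0))
im=cv2.imread("pics/w7.png"); m=cv2.inRange(cv2.cvtColor(im,cv2.COLOR_BGR2HSV),(8,60,60),(24,255,255)); 
poly=np.zeros(m.shape,np.uint8); cv2.fillPoly(poly,[np.array([(292,195),(340,205),(322,276),(278,266)])],255); m&=poly
k,lab,st,ce=cv2.connectedComponentsWithStats(m); i=1+np.argmax(st[1:,4]); print("wood",st[i],ce[i],bp(w,[ce[i]],38), cv2.minAreaRect(np.argwhere(lab==i)[:,::-1].astype(np.float32)))
w=load("w6"); print("noses",bp(w,[(338,114),(337,335)],68))
E
```

```text
[[ 446.58 -362.88]
 [ 551.43 -388.95]
 [ 534.06 -461.52]
 [ 428.44 -434.26]] [108.04  74.62 109.08  73.66]
res 73.42349997139067 origin [ 509.97 -417.05] xang 75.45339247716325 grip [ 458.67 -403.74]
res 1.2129053280281816 origin [ 510.01 -416.9 ] xang 75.89808873384814 grip [ 458.61 -403.98]
window [ 510.25 -417.42]
wood [ 296  203   36   73 1702] [314.07 238.72] [[ 459.25 -400.31   38.  ]] ((314.3359680175781, 238.52499389648438), (25.03800392150879, 70.54000091552734), 12.380758285522461)
noses [[562.75 102.78  68.  ]
 [560.87 -46.52  68.  ]]
```

```bash
python3 - <<'E'
from sh import *
for n in("scene","side"): snap(n,n+"8")
def reds(f,box):
    im=cv2.imread(f"pics/{f}.png"); h=cv2.cvtColor(im,cv2.COLOR_BGR2HSV); m=((h[:,:,0]<6)|(h[:,:,0]>174))&(h[:,:,1]>140)&(h[:,:,2]>60)
    q=np.zeros_like(m); q[box[1]:box[3],box[0]:box[2]]=1; k,l,st,ce=cv2.connectedComponentsWithStats((m&q).astype(np.uint8))
    o=[(st[i].tolist(),ce[i].round(1).tolist()) for i in range(1,k) if st[i,4]>5]; print(f,o); return o
for a in("scene0","scene8"): reds(a,(280,265,390,320))
for a in("side0","side8"): reds(a,(275,185,370,260))
w=load("w6")
for s,_ in reds("w6",(320,90,360,360)): print(bp(w,[(s[0],s[1]+s[3]/2),(s[0]+s[2],s[1]+s[3]/2)],68)[:,:2])
w=load("w0"); 
for s,_ in reds("w0",(160,40,220,290)): print(bp(w,[(s[0],s[1]+s[3]/2),(s[0]+s[2],s[1]+s[3]/2)],68)[:,:2])
for a,z in(("scene8",68),("side8",68)):
    c=ctrl.calibration(a[:-1]); f=np.array([549.4,30.3,0]);u=np.array([.0234,1,0]);v=np.array([1,-.0234,0])
    for s in(-72,72): print(a,[proj(c,f+u*s+v*d+[0,0,h])[0].round(1).tolist() for d,h in((8.5,68),(12.5,67),(8.5,80))])
E
```

```text
scene0 [([362, 290, 4, 3, 12], [363.5, 291.0])]
scene8 [([300, 278, 5, 4, 11], [301.9, 279.4]), ([362, 291, 4, 2, 8], [363.5, 291.5])]
side0 [([302, 194, 4, 9, 24], [303.9, 198.3]), ([342, 221, 5, 8, 24], [344.1, 224.8])]
side8 [([302, 194, 4, 9, 23], [304.0, 198.2]), ([342, 221, 5, 9, 27], [344.1, 224.9])]
w6 [([328, 105, 19, 18, 214], [338.5, 113.0]), ([327, 322, 5, 16, 56], [328.5, 329.5]), ([337, 328, 3, 4, 6], [337.5, 329.8]), ([335, 335, 8, 14, 93], [338.9, 341.5])]
[[556.67 102.91]
 [568.23 102.67]]
[[553.88 -42.45]
 [557.39 -42.53]]
[[560.9  -42.61]
 [563.   -42.65]]
[[559.41 -52.01]
 [565.07 -52.14]]
w0 [([178, 53, 9, 20, 141], [182.3, 62.4]), ([191, 262, 8, 22, 103], [194.7, 274.3])]
[[555.66 104.4 ]
 [561.73 104.35]]
[[552.73 -45.24]
 [558.87 -45.23]]
scene8 [[301.0, 279.9], [300.6, 281.6], [300.9, 277.3]]
scene8 [[361.8, 292.2], [361.5, 294.0], [362.2, 289.8]]
side8 [[343.7, 228.4], [344.8, 228.0], [343.9, 224.8]]
side8 [[303.8, 201.5], [304.9, 201.1], [303.7, 197.8]]
```

The jaw is closed, since the nose blobs in the side view are identical before and after. Now I'll grip the shield.

carry_out(
  deltas=[0,0,6.5,0,0,0,-0.2,0,0,6.5,0,0,0,-0.2,0,0,0,-0.0196,0.0005,0,-0.2,0,0,0,0,0,0.06,-0.2,0,0,0,0,0,0.05,-0.2,0,0,0,0,0,0.02,-0.2,0,0,0,0,0,0,-0.2],
)

```text
clock: 11.95
eef_pos: [457.6, -404.9, 63.5]
tool_rot: [-3.138, -0.001, 1.324]
force: [-0.6, -0.3, 0.4]
width: 50.9
gripper_force: 0.0
```

```bash
python3 - <<'E'
from sh import *
w,_=snap("wrist","w9"); s=ctrl.read_state(); print(s["eef_pos"],s["tool_rot"])
_,b=blob("w9",(100,120,50),(125,255,255)); x=b[0]; print(x[0],x[1]); c,h=cv2.findContours(x[2],cv2.RETR_CCOMP,cv2.CHAIN_APPROX_NONE)
for cc,hh in zip(c,h[0]):
    if len(cc)>60: a=cv2.approxPolyDP(cc,5,True)[:,0]; print("outer" if hh[3]<0 else "hole",a.tolist(), bp(w,a,4)[:,:2].tolist() if hh[3]<0 else bp(w,a,3)[:,:2].mean(0))
E
```

```text
[ 458.56 -405.64   65.  ] [-3.14 -0.    1.32]
[  274   183   228   146 19905] [394.74 245.52]
outer [[274, 184], [279, 328], [298, 328], [298, 308], [284, 302], [294, 291], [289, 233], [306, 211], [339, 217], [342, 327], [387, 327], [390, 297], [410, 297], [441, 328], [485, 326], [501, 183]] [[446.72432427461865, -362.82893242460926], [428.69687958638934, -436.5325636842276], [438.39322412477304, -438.95102492205694], [441.3360373045991, -427.85846144440916], [435.1939111102684, -422.8421224241321], [441.7829617501836, -418.18692444441933], [447.3430597620471, -387.9108866093173], [458.2202764565081, -379.266433503282], [473.0387989468012, -386.0631431954379], [460.95429836963376, -444.00399890816686], [483.8788353656798, -449.784405720177], [488.76804468740994, -433.42131832981715], [498.75348877265276, -435.94400287498433], [511.37093819271684, -457.3668636390074], [534.1465582335461, -461.98758010568815], [552.047416030573, -388.6900666879577]]
hole [[402, 223], [455, 225], [449, 292], [398, 290]] [ 510.6  -417.65]
hole [[383, 207], [397, 217], [387, 233], [370, 223]] [ 494.18 -393.19]
```

carry_out(
  deltas=[0,0,0,0,0,0.03,-0.2,0,0,0,0,0,0.018,-0.2,0,0,0,0,0,0.0075,-0.2,0,0,0,0,0,0,-0.2,0,0,0,0,0,0,1,0,0,0,0,0,0,1,0,0,0,0,0,0,1,0,0,0,0,0,0,1],
)

```text
clock: 13.0
eef_pos: [459.4, -405.5, 10.7]
tool_rot: [3.14, 0.001, 1.322]
force: [0.5, 0.8, 5.9]
width: 17.0
gripper_force: 59.8
```

carry_out(
  deltas=[0,0,0,0,0,0,1,0,0,0,0,0,-0.015,1,0,0,0,0,0,-0.04,1,0,0,0,0,0,-0.06,1,0,0,0,0,0,-0.05,1,0,0,0,0,0,0,1,0,0,0,0,0,0,1],
)

```text
clock: 13.88
eef_pos: [458.2, -404.5, 174.7]
tool_rot: [-3.141, -0.0, 1.322]
force: [0.1, 0.3, -1.7]
width: 16.9
gripper_force: 59.0
```

```bash
cat > shp.py <<'E'
from sh import *
from scipy.optimize import least_squares
# shield pose in tool frame from the window + far edge corners seen by the wrist camera
f=__import__("sys").argv[1]
w,_=snap("wrist",f); s=ctrl.read_state(); print(s["eef_pos"],s["tool_rot"],s["width"],s["gripper_force"],s["force"])
_,b=blob(f,(100,120,50),(125,255,255)); x=b[0]; print(x[0]); c,h=cv2.findContours(x[2],cv2.RETR_CCOMP,cv2.CHAIN_APPROX_NONE)
for cc,hh in zip(c,h[0]):
    if len(cc)>60: print("outer" if hh[3]<0 else "hole",cv2.approxPolyDP(cc,5,True)[:,0].tolist())
E
python3 shp.py w10
```

```text
[ 457.83 -404.2   173.78] [-3.14 -0.    1.32] 16.786311967373216 59.00412619113922 [-0.52 -0.52 -0.5 ]
[  254   204   305   185 26595]
outer [[254, 207], [259, 306], [279, 286], [280, 266], [294, 244], [332, 242], [342, 252], [347, 293], [359, 293], [365, 307], [383, 314], [392, 344], [406, 360], [431, 366], [436, 355], [457, 353], [486, 366], [500, 355], [512, 363], [505, 377], [529, 387], [557, 205]]
hole [[493, 258], [484, 344], [419, 345], [423, 259]]
hole [[398, 237], [418, 249], [404, 270], [391, 268], [383, 257]]
hole [[474, 226], [488, 236], [478, 249], [464, 243]]
```

```bash
cat > pnp.py <<'E'
from sh import *
def fit(f,px,obj):
    w=load(f); ok,r,t=cv2.solvePnP(np.array(obj,float),np.array(px,float),w["mtx"],w["distortion"])
    e=cv2.projectPoints(np.array(obj,float),r,t,w["mtx"],w["distortion"])[0][:,0]-px
    R=w["R"].T@cv2.Rodrigues(r)[0]; o=w["R"].T@(t[:,0]-w["t"]); return o,Ro.from_matrix(R).as_euler("ZYX",degrees=True),R,np.abs(e).max()
E
python3 - <<'E'
from pnp import *
obj=[(38,75,4),(38,-34,4),(-38,-34,4),(18,13,2),(18,-13,2),(-18,-13,2),(-18,13,2)]
px=[(254,206),(558,204),(530,388),(423,259),(493,258),(484,344),(419,345)]
o,e,R,err=fit("w10",px,obj); s=ctrl.read_state(); print(o,"yaw,pitch,roll",e,err)
T=Ro.from_euler("xyz",s["tool_rot"]).as_matrix(); print("in tool",T.T@(o-s["eef_pos"]), "grip",T.T@(o+R@[0,53,0]-s["eef_pos"]))
E
```

```text
[ 509.34 -416.82  165.77] yaw,pitch,roll [75.91  0.89  1.69] 1.3415373040071472
in tool [ 0.42 53.05  7.88] grip [0.3  0.06 6.44]
```

carry_out(
  deltas=[0,0,-6.4,0,0,0,1,0,0,-6.5,0,0,0,1,0,0,0,0.0436,0.0028,0,1,0,0,0,0.0436,0.0028,0,1,0,0,0,0.0436,0.0028,0,1,0,0,0,0.0436,0.0028,0,1,0,0,0,0.0436,0.0028,0,1,0,0,0,0.0436,0.0028,0,1,0,0,0,0.0436,0.0028,0,1,0,0,0,0.0436,0.0028,0,1,0,0,0,0.0436,0.0028,0,1,0,0,0,0.0436,0.0028,0,1],
)

```text
clock: 15.42
eef_pos: [495.8, 31.5, 173.3]
tool_rot: [-3.138, 0.0, 1.547]
force: [0.2, -0.2, -1.2]
width: 16.8
gripper_force: 58.9
```

carry_out(
  deltas=[0,0,0,0,0,0.03,1,0,0,0,0,0,0.02,1,0,0,0,0,0,0,1,0,0,0,0,0,0,1,0,0,0,0,0,0,1],
)

```text
clock: 16.05
eef_pos: [497.5, 30.0, 125.4]
tool_rot: [3.141, -0.0, 1.547]
force: [-0.9, -1.1, -1.0]
width: 17.2
gripper_force: 59.0
```

```bash
python3 shp.py w11; python3 - <<'E'
from sh import *
_,b=blob("w11",(5,150,120),(16,255,255),(300,150,640,479),2); print([x[:2] for x in b])
for n in("scene","side"):
    c,_=snap(n,n+"11")
    _,b=blob(n+"11",(100,120,50),(125,255,255),(250,180,400,320),1); cc=cv2.findContours(b[0][2],cv2.RETR_CCOMP,cv2.CHAIN_APPROX_NONE)[0]
    print(n,b[0][0],[cv2.approxPolyDP(q,2.5,True)[:,0].tolist() for q in cc if len(q)>25])
E
```

```text
[497.51  30.06 125.46] [ 3.14 -0.    1.55] 16.947372407009404 58.96988332271576 [ 0.34 -0.29 -0.36]
[  254   205   305   184 26585]
outer [[254, 207], [259, 306], [269, 306], [268, 298], [259, 302], [268, 291], [277, 292], [272, 268], [282, 270], [274, 277], [282, 270], [285, 275], [278, 262], [286, 269], [293, 245], [332, 242], [341, 248], [347, 293], [359, 293], [363, 307], [382, 313], [392, 344], [406, 360], [431, 367], [437, 355], [457, 353], [486, 366], [504, 356], [512, 363], [506, 378], [529, 387], [558, 206]]
hole [[425, 258], [494, 259], [483, 345], [418, 345]]
hole [[399, 237], [418, 249], [404, 270], [391, 268], [383, 257], [386, 245]]
hole [[474, 226], [488, 236], [478, 249], [464, 243]]
[(array([424, 260,   6,  27,  76], dtype=int32), array([425.62, 272.2 ])), (array([431, 260,   1,   1,   1], dtype=int32), array([431., 260.]))]
scene [314 243  42  46 913] [[[324, 243], [314, 282], [346, 288], [355, 249], [350, 248], [347, 258], [338, 258], [326, 252], [327, 244]], [[326, 267], [341, 269], [341, 278], [325, 277]]]
side [288 188  53  34 466] [[[340, 201], [319, 188], [315, 190], [317, 195], [314, 197], [321, 195], [329, 202], [323, 207], [314, 202], [315, 212], [310, 216], [302, 213], [295, 202], [288, 207], [295, 207], [293, 211], [310, 221]]]
```

```bash
python3 - <<'E'
from pnp import *
def corners(f):  # subpixel line-fitted corners of the sheet outer edges + window
    _,b=blob(f,(100,120,50),(125,255,255)); c,h=cv2.findContours(b[0][2],cv2.RETR_CCOMP,cv2.CHAIN_APPROX_NONE)
    return sorted(c,key=len)[::-1][:2]
def line(c,p,q):
    p,q=np.array(p,float),np.array(q,float); d=(q-p)/np.linalg.norm(q-p); v=c[:,0]-p; t=v@d; n=v@[-d[1],d[0]]
    k=(t>.12*np.linalg.norm(q-p))&(t<.88*np.linalg.norm(q-p))&(abs(n)<3.5); x=cv2.fitLine(c[k].astype(np.float32),cv2.DIST_HUBER,0,.01,.01)[:,0]; return x
def X(a,b): return np.array(a[2:])+a[:2]*np.linalg.solve(np.c_[a[:2],-b[:2]],b[2:]-a[2:])[0]
obj=[(38,75,4),(38,-34,4),(-38,-34,4),(18,13,2),(18,-13,2),(-18,-13,2),(-18,13,2)]
for f,TL,TR,BR,BL,W in(("w9",(274,184),(501,183),(485,326),(279,328),[(402,223),(455,225),(449,292),(398,290)]),("w11",(254,206),(558,205),(529,387),(259,306),[(425,258),(494,259),(483,345),(418,345)])):
    o,h=corners(f); a=line(o,TL,TR); r=line(o,TR,BR); l=line(o,TL,BL)
    wl=[line(h,W[i],W[(i+1)%4]) for i in range(4)]; wc=[X(wl[i-1],wl[i]) for i in range(4)]
    br=X(r,line(o,(BR[0]-20,BR[1]),BR)) if 0 else BR
    px=[X(l,a),X(a,r)]+wc; ob=obj[:2]+obj[3:]
    for z in(1,2,3):
        q=[(x,y,4 if i<2 else z) for i,(x,y,_) in enumerate(ob)]
        O,e,R,err=fit(f,px,q); print(f,z,O,e,err)
s=ctrl.read_state(); print(s["eef_pos"],s["tool_rot"])
E
```

```text
w9 1 [ 438.59 -259.67  409.42] [-103.32    1.73    2.7 ] 1.3066339001430265
w9 2 [ 510.37 -417.43    1.44] [76.11  2.11 -0.18] 1.0925773536903307
w9 3 [ 510.36 -417.37    0.7 ] [76.19  1.33 -0.66] 1.032787465173783
w11 1 [549.97  29.29 116.7 ] [89.25  1.88 -2.33] 2.7917417647487923
w11 2 [549.95  29.37 116.  ] [89.36  1.02 -2.63] 2.6200789255533437
w11 3 [549.94  29.47 115.3 ] [89.49  0.16 -2.98] 2.4439923136358743
[497.4   30.1  125.38] [ 3.14 -0.    1.55]
```

```bash
python3 - <<'E'
from pnp import *
from scipy.optimize import least_squares
obj=np.array([(38,75,4),(38,-34,4),(-38,-34,4),(18,13,0),(18,-13,0),(-18,-13,4),(-18,13,4)],float)
# window: far wall (+x) hides nothing at top edge? try both z choices
for f,px,o0 in(("w9",[(274,184),(501,183),(485,327),(402,223),(455,225),(449,292),(398,290)],[510,-417,0,76]),("w11",[(254,206),(558,205),(529,388),(424,258.5),(494,258.5),(483.5,345),(418.5,345)],[550,30,116,89])):
    w=load(f); px=np.array(px,float)
    for zt,zb in((0,4),(4,0),(4,4)):
        q=obj.copy(); q[3:5,2]=zt; q[5:,2]=zb
        for n in(4,6):
            def g(p): 
                a=np.zeros(6); a[:n]=p; R=Ro.from_euler("ZYX",a[3:],degrees=True).as_matrix(); return (proj(w,q@R.T+a[:3])-px).ravel()
            s=least_squares(g,(o0+[0,0])[:n]); print(f,zt,zb,s.x,np.sqrt(2*s.cost/14), abs(s.fun).max())
E
```

```text
w9 0 4 [ 510.69 -418.1    -0.98   75.95] 1.2717809484433702 2.6071638704195266
w9 0 4 [ 510.7  -418.09   -1.16   76.15   -0.98   -1.1 ] 1.2474455820228405 2.5148486634764993
w9 4 0 [ 510.44 -417.79    0.28   76.2 ] 1.073367963027959 2.4118018555768117
w9 4 0 [ 510.45 -417.86    0.35   76.02    1.66    1.29] 0.9723615147530659 1.993612571513495
w9 4 4 [ 510.47 -417.73   -0.94   76.06] 0.7164097326569977 1.8197454381093507
w9 4 4 [ 510.54 -417.81   -1.36   76.29   -0.36   -1.55] 0.6755646869749672 1.4000616279308815
w11 0 4 [550.03  29.18 115.52  88.68] 1.5086816324706263 3.0484298203084563
w11 0 4 [549.94  29.36 115.99  88.49  -0.59   1.07] 1.4320626678486328 2.6877775115784175
w11 4 0 [549.65  29.48 116.63  89.  ] 1.796322108219427 3.603191993268865
w11 4 0 [549.64  29.53 117.14  88.57   1.99   2.46] 1.4948964969553757 2.752257794724983
w11 4 4 [549.66  29.58 115.47  88.83] 0.22632827567867228 0.46182095018929203
w11 4 4 [549.69  29.55 115.35  88.91  -0.07  -0.42] 0.19538372638837526 0.5166506324466127
```

The shield is level and square (fit 0.2 px) with its underside at about 115 mm. I'll lower it by 37 mm.

carry_out(
  deltas=[0,0,0,0.0007,-0.0002,0.012,1,0,0,0,0,0,0.012,1,0,0,0,0,0,0.008,1,0,0,0,0,0,0.0052,1,0,0,0,0,0,0,1,0,0,0,0,0,0,1,0,0,0,0,0,0,1,0,0,0,0,0,0,1],
)

```text
clock: 17.2
eef_pos: [497.0, 30.9, 87.9]
tool_rot: [3.141, -0.0, 1.547]
force: [0.5, -0.2, -0.3]
width: 17.2
gripper_force: 59.0
```

```bash
python3 shp.py w12 | grep -v outer; python3 - <<'E'
from sh import *
_,b=blob("w12",(5,150,120),(16,255,255),(415,240,500,360),2); print([x[:2] for x in b])
c,sc=snap("scene","scene12"); _,sd=snap("side","side12"); wi=cv2.imread("pics/w12.png")
a=np.hstack([cv2.resize(sc[215:335,140:400],(520,240)),np.zeros((240,280,3),np.uint8)])
b=np.hstack([cv2.resize(sd[170:290,250:410],(480,360),interpolation=cv2.INTER_CUBIC),cv2.resize(wi[160:400,240:600],(320,213)).__class__(0) if 0 else cv2.copyMakeBorder(cv2.resize(wi[160:400,240:600],(320,213)),0,147,0,0,cv2.BORDER_CONSTANT)])
cv2.imwrite("pics/c12.png",np.vstack([a,b]))
E
```

```text
[497.01  30.86  87.83] [ 3.14 -0.    1.55] 16.907006973056262 58.970385789871216 [ 0.01  0.01 -0.85]
[  254   205   305   184 26410]
hole [[425, 258], [494, 259], [483, 345], [418, 345]]
hole [[399, 237], [418, 249], [404, 270], [391, 268], [383, 257], [386, 245]]
hole [[474, 226], [488, 236], [478, 249], [464, 243]]
[(array([ 422,  259,   45,   64, 2473], dtype=int32), array([443.05, 289.84]))]
```

View pics/c12.png

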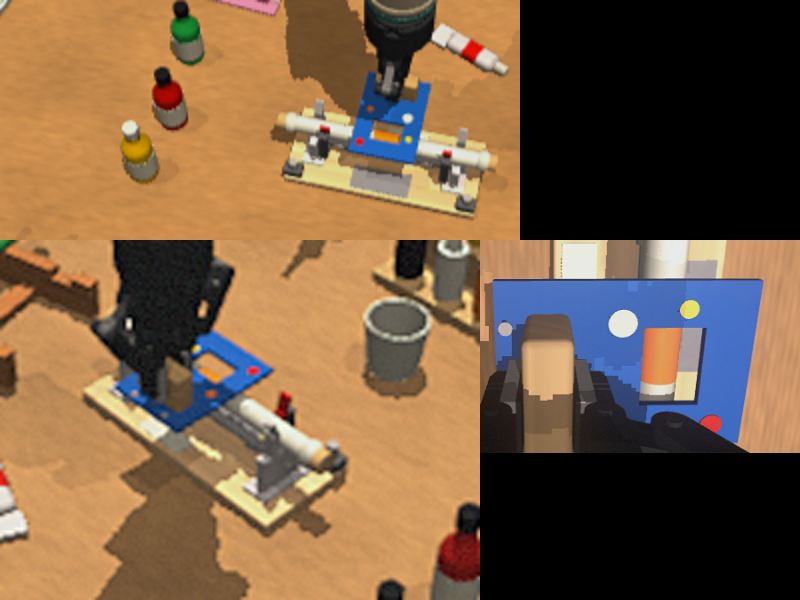

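The scene and side crops show the shield level over the orange band, the bottles, cup and tube still standing where they were, and the fingers clear. The window spans (418–494, 258–345), with the band edge at row 323. One numeric check before I hand in.

```bash
python3 - <<'E'
from pnp import *
from scipy.optimize import least_squares
w=load("w12"); print("band low edge y, want seat",bp(w,[(443,323)],66), "right edge",bp(w,[(467,290)],58))
q=np.array([(38,75,4),(38,-34,4),(-38,-34,4),(18,13,4),(18,-13,4),(-18,-13,4),(-18,13,4)],float)
px=np.array([(254,206),(558,205),(529,388),(424,258.5),(494,258.5),(483.5,345),(418.5,345)])
g=lambda p:(proj(w,q@Ro.from_euler("z",p[3],degrees=True).as_matrix().T+p[:3])-px).ravel()
s=least_squares(g,[549,30,78,89]); print(s.x,abs(s.fun).max())
E
```

```text
band low edge y, want seat [[550.13  13.97  66.  ]] right edge [[562.27  25.54  58.  ]]
[549.21  30.45  77.92  88.86] 0.44863895879876736
```

carry_out(
  deltas=[0,0,0,-0.0007,0.0012,0,1,0,0,0,0,0,0,1,0,0,0,0,0,0,1,0,0,0,0,0,0,1,0,0,0,0,0,0,1,0,0,0,0,0,0,1],
)

```text
clock: 18.1
eef_pos: [498.0, 30.2, 87.6]
tool_rot: [-3.142, -0.0, 1.547]
force: [0.6, 0.1, -1.1]
width: 16.9
gripper_force: 59.0
```

```bash
python3 -c "
from cell import ctrl
s=ctrl.read_state(); print(s['eef_pos'],abs(s['qd']).max(),s['force'],s['gripper_force'])
print(ctrl.finish_job())"
```

```text
[498.04360792  30.18372223  87.60808374] 0.0010714163023394202 [ 0.58165164  0.05593352 -1.08049056] 58.969239592552185
the job is handed in; nothing more can be done
None
```

I handed the job in at about 18 s: the spindle is seated under the closed jaw, and the arm holds the blue shield level and still, its window over the orange band (centred to within about 1–2 mm by my measurements) about 10 mm above the wood.

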